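# Clamp a connecting rod in its measuring fixture

## Task

The connecting rod sits loose on its plug: swing its small end round until the shank rests gently against the stop pin, under the clamp. Then wind the clamp's crank clockwise until its white nylon tip meets the rod, and snug it by feel, finger-tight, so that it holds the rod firmly without straining it. Let go of the crank and leave everything else where it is.

Things in the scene. Friction and masses are not known exactly. Their poses are not given: they have to be found in the camera images.
- fixture: Blue fixture plate, 260 x 380 x 15 mm, fixed on the granite table; its top is 15 mm above the table. Origin: on the table under the plate; x points away from the robot (far edge at 120, near edge at -140 mm), y to its left, the clamp end (+-190). The clamp is a green cast C-frame: column at y 132 to 178, arm over the rod's place, all within 113 mm of the table but for the crank.
- plug_top (a point): Centre of the top of the locating plug in the rod's big end: 46 mm diameter, 18 mm tall, on the plate at x 0, y -80 mm. The rod swings about it.
- stop_top (a point): Centre of the stop pin's top. Pin 12 mm diameter, 26 mm tall, on the plate at x 16, y 20 mm. It stands on the far side of the shank, which comes to it from the robot's side.
- home (a point): Fixed point on the screw's axis, 12 mm above the plate (x 0, y 70 mm on it), where the small end's centre lies when the rod rests against the stop pin.
- rod: The connecting rod to clamp: light grey steel, 0.36 to 0.6 kg, 24 mm thick, flat and loose on the plate, big end over the plug (1 mm play all round). Origin: centre of the big end, underside; y runs along the shank to the small end, 150 mm off. Big end 68 mm across, bolt bosses to x +-41; small end 36 mm. Starts swung 0.35 to 0.75 rad to the robot's side; home, its y lies along the plate's y.
- rod_small_end (a point): Centre of the rod's small end, half-way up (12 mm above the plate). The shank, 18 mm wide and 16 mm thick, its underside 4 mm above the plate, runs from 34 to 132 mm from the big end's centre. Half-way along the shank, sliding the rod round takes some 1 to 5 N; at the stop the push rises sharply, and 7 N more is plenty.
- clamp_axis (a point): Fixed point on the clamp screw's vertical axis at the arm's bronze bush, 113 mm above the table. The crank turns about this axis.
- grip_mid (a point): Mid-height of the crank's upright red grip: 20 mm diameter, 52 mm tall (26 mm above and below this point), turning freely on its own pin, 50 mm out from the screw's axis. Below it is the flat steel crank arm; nothing else stands in its way round. At the start the crank points to any side but over the rod.
- handle: The screw with its crank. Origin: on the screw's axis, level with the brass collar's underside; x points along the crank to the grip. Clockwise seen from above lowers screw, crank and grip by 4 mm a turn. Running free it takes about 0.5 N of push at the grip. It is self-locking: it stays where it is left.
- pad: Brass collar, 28 mm, on the screw's end. Origin: centre of underside. A white nylon tip (24 mm) stands out 5.5 to 8 mm below it, by wear; tip to rod top (24 mm above the plate) 2.7 to 7.5 mm at the start. It turns with the screw: once on the rod, 1 rad of crank adds 55 N of load and every 10 N adds 0.8 N of push at the grip. Finger-tight: 3 N of push (35 N load); 1.5 is slack, 5 strains the rod.
- ring_gauge: Loose steel ring gauge, 38 mm diameter, 14 mm tall, on the plate; leave alone. Origin: centre of its underside.
- spare_pin: Loose spare stop pin standing on the plate, 31 mm tall on a 20 mm foot; leave alone. Origin: centre of its underside.
- spare_rod: A second, darker connecting rod lying on the table to the left, not on the fixture; leave alone. Origin: centre of its big end, on the underside.
- sphere_stand: Reference sphere (25 mm, white) on a stand, 144 mm tall, 72 mm wide foot; leave alone. Origin: centre of its underside.
- block123: Steel gauge block with holes, 75 x 50 x 25 mm; leave alone. Origin: centre of its underside.
- sleeve: Turned steel sleeve standing upright, 42 mm diameter, 85 mm tall; leave alone. Origin: centre of its underside.
- stylus_case: Closed black case, 120 x 75 x 30 mm; leave alone. Origin: centre of its underside.
Mind the look-alikes: they are no part of the job. Leave any orange or pink look-alike of the rod alone.

How it is judged:
By the outcome, as a careful person would: the job done as asked, in the order asked, and still so for the second after the job is handed in, with the robot touching nothing.
It also fails if it takes over 72 s, if anything falls off the work surface, if the arm or the gripper's body presses on something with over 40 N, if the wrist force passes 120 N, or if a joint passes its speed limit or range.

## Robot

A 6-joint arm with a two-finger parallel gripper is mounted at the origin on the work surface. World frame = base frame: x ahead of the robot, y to its left, z up, the work surface at z = 0. Lengths are in m, angles in rad, forces in N, time in s.
With the tool pointing down it reaches from about 0.3 to 0.875 m from the base axis. Payload 6.4 kg.
Tool frame: the origin (TCP) lies at the centre of the arm's flange, where the gripper is bolted on; the fingertips stand 173 mm ahead of it and the grasp point (between the pads) lies ctrl.grip_point_offset ahead of it (ctrl.grip_point_offset is the distance from the TCP to the grasp point, in m); z points along the fingers, y is the direction in which the jaws open and shut (so a half turn about z gives the same grasp; the last joint's range is limited). The gripper opens to 85 mm and grips with 20 to 120 N. Pads are 22 mm wide; open, the fingers measure 114 mm over their backs; the gripper's body (76 mm by 85 mm) begins 54 mm behind the grasp point. The pads swing forward as they close: fully open they stand 13 mm farther back than shut.
Start: joints at [-1.38, 0.181, 1.607, -0, 1.354, -0.206], TCP at [0.222, -0.53, 0.405] pointing down, gripper open.
Joint ranges: [-2.99, 2.99], [-0.89, 2.07], [0.3, 2.58], [-1.14, 4.28], [0, 2.63], [-3.12, 3.12]. Speed limits (rad/s): [2.57, 2.57, 3.01, 3.14, 3.14, 3.14].

## Interface

Orientations are given as a unit quaternion [w, x, y, z].
In Python, from bench import ctrl, cams, boxes_of, landmark_of gives the robot as it stands.
- The arm moves only by the shell command python3 -m handwheel 'ROWS'. ROWS is JSON, a list of rows, each an object with "offset": the shift along the tool's x, y, z in m, a list of three; "spin": the turn about the tool's z in degrees; "grip": the opening, from 0 (shut) to 1 (fully open). A call has 1 to 20 rows; each row is the pose to reach, as a shift and turn from the pose commanded when the call began, along the tool's axes at that moment; what a row does not reach only later rows make up. A row lasts 1/8 s, in which the tool goes at most 62.5 mm and 10.7 degrees, less where a joint would pass 70% of its speed; a pose out of reach is approached as far as the arm can. A call with a gripper value outside its range is refused whole. The fingers move at their own pace and stop on an object; the grip force is fixed at half the most. Time passes only in rows, so rows that repeat a pose let the fingers close. It gives the time, the measured TCP pose, the force and the opening at its end, in the units of the state.
- ctrl.get_obs(): the state, without advancing time (a new reading comes with each control period).
- cams.camera(name): name is "scene" or "top" or "wrist"; returns a dict with "color" (480x640x3 uint8, red, green, blue), "camera_matrix" (3x3 intrinsics, pixels), "view" (4x4, takes a point from world to camera coordinates); the wrist camera has in their place "tool_from_camera" (4x4, takes a point from camera to tool coordinates, whose origin is the TCP and whose axes are the flange's). Camera axes: x right, y up, looking along -z (the intrinsics and any distortion apply to the point x, -y, -z); pixel columns grow to the right and rows downward; lengths in m; the calibration is good to about 2 mm. The wrist camera is an equidistant fisheye: a pixel r from the principal point sees the ray r / f radians off the axis. A picture is of the moment at which its call begins: read the wrist's pose just before it. There is no depth.
- ctrl.hand_in(): hands the job in, once; it reports no verdict.
Trained networks look in a picture, given as the dict that the camera call returned (one of the last four; its "shot" number tells which), for a name from the list of things; names that differ only in an ending like _2 or _b are one class to them, and where a whole thing is asked for, a point or a joint stands for the part that bears it (a point fixed in the world has none). Each returns a list of dicts, best first, with "confidence" (0 to 1); they miss things now and then, are a little off and sometimes report something else, mostly with a low value. They report only what shows in the picture. A call takes as long as a camera call. They do not tell look-alikes from the thing itself.
- boxes_of(picture, thing): "uv" ([column, row] in pixels, amid what is visible of it).
- landmark_of(picture, thing): "uv" ([column, row] in pixels: a listed point, or the origin of a listed thing).
The state is a dict: "time_s": time; "q": joint angles; "dq": joint speeds; "joint_efforts": joint torques, N m; "eef_pos": TCP position; "eef_rot": TCP orientation; "wrist_force": force on the tool from outside, world axes, zero at the start; "torque": the same for the moment, N m; "opening": opening from 0.0 (shut) to 1.0 (fully open).
Only numpy, scipy, OpenCV 4.12 (cv2) and the standard library are available. Lean on these libraries where they do the work, as an engineer would, in place of code of your own. Each camera call takes 0.05 s, during which the arm holds its last target.

## Working session

There is one attempt and no reset: what is moved stays moved. The work goes in short steps, Python scripts to look and compute and a shell command to move; the robot and the scene stay as the last step left them, time stands still between calls to the robot, and variables do not carry over. Pictures are saved under pics/ and viewed, and the job is handed in when it is done.

```bash
ls; mkdir -p pics; cat > h.py <<'E'
import numpy as np, cv2
from bench import ctrl,cams,boxes_of,landmark_of
def save(p,n): cv2.imwrite('pics/'+n+'.png',p['color'][:,:,::-1])
def ray(p,uv):
    K=np.array(p['camera_matrix']);V=np.array(p['view']);C=np.linalg.inv(V)
    d=np.linalg.inv(K)@np.array([uv[0],uv[1],1.]);d=np.array([d[0],-d[1],-d[2]])
    return C[:3,3],C[:3,:3]@d
def onz(p,uv,z):
    o,d=ray(p,uv);return o+d*(z-o[2])/d[2]
def tri(a,b):
    A=[];B=[]
    M=np.zeros((3,3));r=np.zeros(3)
    for p,uv in (a,b):
        o,d=ray(p,uv);d=d/np.linalg.norm(d);P=np.eye(3)-np.outer(d,d);M+=P;r+=P@o
    x=np.linalg.solve(M,r);return x
E
python3 - <<'E'
from h import *
o=ctrl.get_obs();print(o,ctrl.grip_point_offset)
s=cams.camera('scene');t=cams.camera('top');save(s,'s0');save(t,'t0')
print({k:v for k,v in s.items() if k!='color'}, t['view'])
for n in ['plug_top','stop_top','home','rod_small_end','clamp_axis','grip_mid','handle','pad','rod','fixture']:
    a=landmark_of(s,n);b=landmark_of(t,n)
    f=lambda l:[(np.round(x['uv']).tolist(),round(x['confidence'],2)) for x in l[:3]]
    print(n,f(a),f(b), tri((s,a[0]['uv']),(t,b[0]['uv'])).round(3) if a and b else '')
E
```

```text
pics
{'time_s': 0.0, 'q': array([-1.38027124e+00,  1.81560600e-01,  1.60799026e+00, -3.52954030e-05,
        1.35381583e+00, -2.06304804e-01]), 'dq': array([-2.74752849e-03, -9.40424632e-04,  4.76356037e-05,  2.26002798e-05,
        9.54422724e-05,  9.99391404e-04]), 'joint_efforts': array([-9.54225980e-04, -4.44869828e+01, -3.51337659e+01, -3.75676436e-04,
        9.17819096e-03, -2.19775507e-05]), 'eef_pos': array([ 0.22219598, -0.5300626 ,  0.40378147]), 'eef_rot': array([-8.87123220e-04,  9.80379111e-01,  1.97119284e-01, -1.02316335e-05]), 'wrist_force': array([-0.65285824, -0.35322458,  0.36417929]), 'torque': array([-0.01275655, -0.02458199, -0.03398615]), 'opening': 1.000467046011335} 0.1547
{'camera_matrix': array([[434.57823794,   0.        , 316.11446339],
       [  0.        , 434.57823794, 244.42405363],
       [  0.        ,   0.        ,   1.        ]]), 'view': array([[-0.65407971,  0.75642218,  0.0022864 ,  0.33450483],
       [-0.41285414, -0.35952523,  0.83683515,  0.06784355],
       [ 0.63382268,  0.54641294,  0.54745019, -1.30463049],
       [ 0.        ,  0.    
[... 532 characters left out ...]
, 269.0], 0.6)] [([296.0, 224.0], 0.91), ([367.0, 294.0], 0.65), ([222.0, 378.0], 0.62)] [0.517 0.022 0.159]
clamp_axis [([314.0, 294.0], 0.66)] [([282.0, 195.0], 0.7)] [0.584 0.062 0.119]
grip_mid [([337.0, 272.0], 0.52)] [([269.0, 207.0], 0.55), ([476.0, 237.0], 0.25)] [0.549 0.088 0.164]
handle [([316.0, 318.0], 0.57)] [([285.0, 198.0], 0.59), ([301.0, 187.0], 0.58)] [0.583 0.061 0.058]
pad [([312.0, 320.0], 0.48)] [] 
rod [([320.0, 223.0], 0.97), ([493.0, 308.0], 0.74), ([258.0, 304.0], 0.6)] [([346.0, 192.0], 0.98), ([403.0, 343.0], 0.87)] [ 0.542 -0.033  0.232]
fixture [([287.0, 329.0], 0.56)] [([313.0, 196.0], 0.96), ([270.0, 206.0], 0.6), ([474.0, 235.0], 0.2)] [ 0.598 -0.008 -0.005]
```

View pics/s0.png

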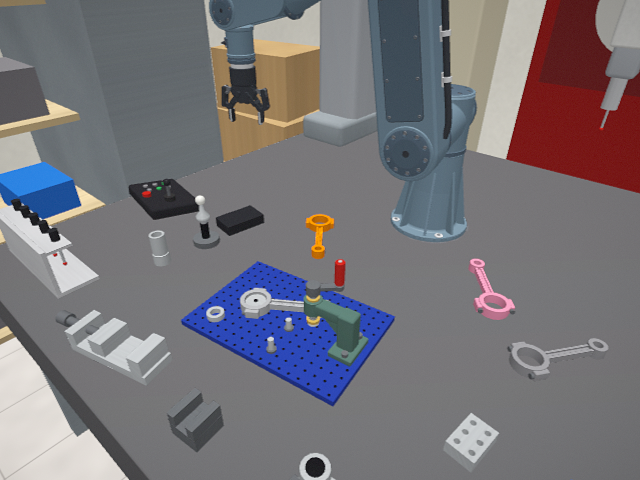

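View pics/t0.png

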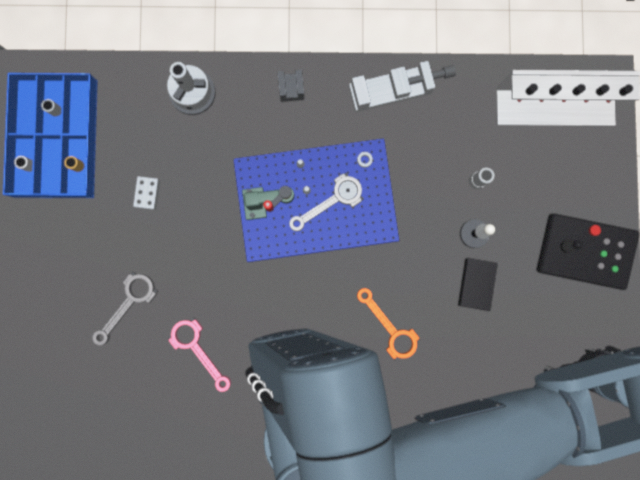

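```bash
python3 - <<'E'
import cv2
t=cv2.imread('pics/t0.png')[130:310,210:450];s=cv2.imread('pics/s0.png')[180:390,190:450]
cv2.imwrite('pics/t0c.png',cv2.resize(t,None,fx=3.3,fy=3.3,interpolation=cv2.INTER_CUBIC));cv2.imwrite('pics/s0c.png',cv2.resize(s,None,fx=2.8,fy=2.8,interpolation=cv2.INTER_CUBIC))
E
```

```text
(no output)
```

View pics/t0c.png

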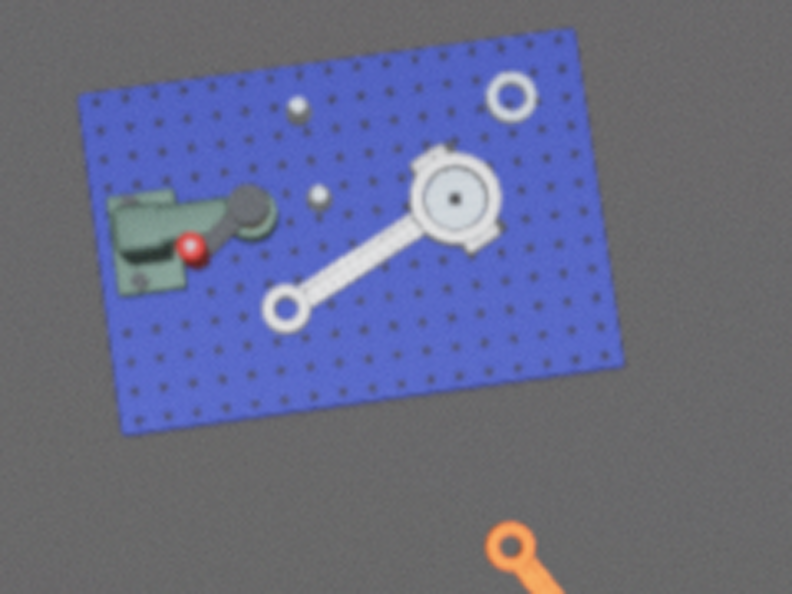

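View pics/s0c.png

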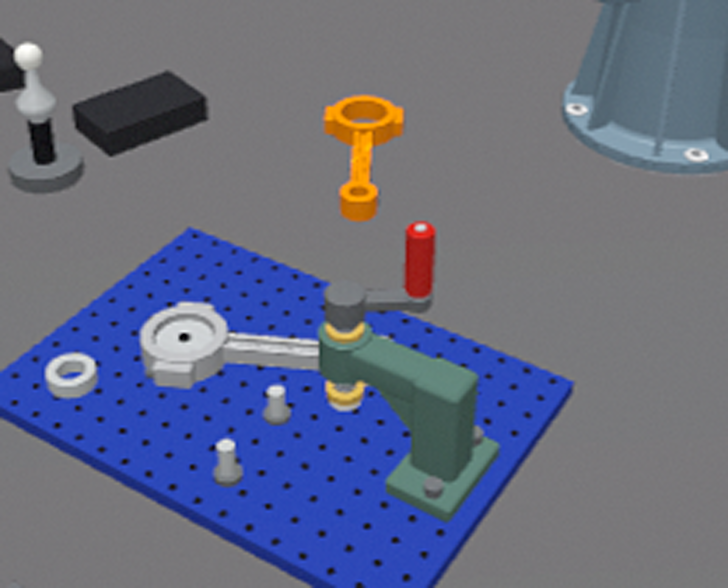

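Both views show the light grey rod on its plug: big end at top (347,190), small end at top (296,224). The look-alikes are:
- orange rod, top (403,343)
- pink rod, top (185,333)
- dark spare rod, top (139,288)
- spare pin, top (300,162), against the stop pin at (306,188)

I choose the light grey rod on the blue plate, and the crop confirms it. Next I fit the fixture pose.

```bash
cat > fit.py <<'E'
from h import *
from scipy.optimize import least_squares
def corners(p):
    hsv=cv2.cvtColor(p['color'],cv2.COLOR_RGB2HSV)
    m=cv2.inRange(hsv,(110,120,60),(130,255,255))
    m=cv2.morphologyEx(m,cv2.MORPH_CLOSE,np.ones((9,9)))
    cs,_=cv2.findContours(m,cv2.RETR_EXTERNAL,cv2.CHAIN_APPROX_NONE)
    cs=[c for c in cs if 150<c[:,0,0].mean()<420 and 150<c[:,0,1].mean()<400]
    c=max(cs,key=cv2.contourArea);h=cv2.convexHull(c)
    e=2.
    while True:
        a=cv2.approxPolyDP(h,e,True)
        if len(a)<=4:return a[:,0,:].astype(float)
        e+=.5
E
python3 - <<'E'
from fit import *
s=cams.camera('scene');t=cams.camera('top')
cs=corners(s);ct=corners(t);print(cs,ct)
for c in ct: print(onz(t,c,.015).round(4))
for c in cs: print(onz(s,c,.010).round(4))
red=lambda p:cv2.inRange(cv2.cvtColor(p['color'],cv2.COLOR_RGB2HSV),(0,180,80),(6,255,255))
for p in (s,t):
  n,l,st,ce=cv2.connectedComponentsWithStats(red(p))
  print([ (st[i].tolist(),ce[i].round(1).tolist()) for i in range(1,n) if st[i][4]>20 and st[i][4]<2000])
E
```

```text
[[181. 319.]
 [257. 261.]
 [394. 316.]
 [333. 405.]] [[383. 139.]
 [398. 240.]
 [247. 260.]
 [235. 159.]]
[ 0.7391 -0.1813  0.015 ]
[ 0.4861 -0.2175  0.015 ]
[0.4353 0.1549 0.015 ]
[0.6863 0.1875 0.015 ]
[ 0.7375 -0.1887  0.01  ]
[ 0.4834 -0.2248  0.01  ]
[0.4287 0.1522 0.01  ]
[0.6912 0.1942 0.01  ]
[([566, 8, 9, 10, 35], [569.8, 12.5]), ([584, 9, 8, 12, 23], [587.6, 14.5]), ([574, 12, 12, 27, 82], [579.9, 24.8]), ([558, 17, 11, 8, 23], [562.9, 20.4]), ([559, 20, 14, 10, 24], [565.6, 25.2]), ([595, 43, 9, 16, 31], [599.4, 50.4]), ([604, 51, 7, 9, 21], [607.0, 55.4]), ([580, 57, 6, 11, 25], [583.1, 61.2]), ([601, 61, 7, 12, 26], [604.0, 66.5]), ([629, 73, 11, 13, 30], [634.6, 79.6]), ([590, 76, 7, 13, 22], [592.5, 81.2]), ([625, 83, 11, 9, 24], [629.6, 88.2]), ([142, 191, 9, 6, 46], [146.3, 193.7]), ([335, 260, 10, 26, 220], [339.2, 272.8])]
[]
```

```bash
python3 -m handwheel '[{"offset":[0.442,-0.35,0],"spin":14.6,"grip":0},{"offset":[0.442,-0.35,0],"spin":14.6,"grip":0},{"offset":[0.442,-0.35,0],"spin":14.6,"grip":0},{"offset":[0.442,-0.35,0],"spin":14.6,"grip":0},{"offset":[0.442,-0.35,0],"spin":14.6,"grip":0},{"offset":[0.442,-0.35,0],"spin":14.6,"grip":0},{"offset":[0.442,-0.35,0],"spin":14.6,"grip":0},{"offset":[0.442,-0.35,0],"spin":14.6,"grip":0},{"offset":[0.442,-0.35,0],"spin":14.6,"grip":0},{"offset":[0.442,-0.35,0],"spin":14.6,"grip":0},{"offset":[0.442,-0.35,0],"spin":14.6,"grip":0},{"offset":[0.442,-0.35,0],"spin":14.6,"grip":0},{"offset":[0.442,-0.35,0],"spin":14.6,"grip":0},{"offset":[0.442,-0.35,0],"spin":14.6,"grip":0}]'
python3 - <<'E'
from h import *
w=cams.camera('wrist');save(w,'w1');s=cams.camera('scene');save(s,'s1')
print({k:v for k,v in w.items() if k!='color'})
for n in ['plug_top','stop_top','home','rod_small_end','clamp_axis','grip_mid','rod']:
    print(n,[(np.round(x['uv']).tolist(),round(x['confidence'],2)) for x in landmark_of(w,n)[:3]])
E
```

```text
time_s: 2.95
eef_pos: [0.4944, -0.0377, 0.4048]
eef_rot: [0.0, 0.998, 0.07, 0.0]
wrist_force: [-0.5, -0.2, -0.1]
opening: 0.002
{'camera_matrix': array([[371.64829954,   0.        , 319.6620405 ],
       [  0.        , 371.64829954, 231.05088154],
       [  0.        ,   0.        ,   1.        ]]), 'tool_from_camera': array([[-2.15602078e-04,  9.45599453e-01,  3.25333104e-01,
         8.33698516e-02],
       [ 9.99999966e-01,  1.56070501e-04,  2.09083827e-04,
         4.11807217e-04],
       [ 1.46934652e-04,  3.25333138e-01, -9.45599454e-01,
         3.03733380e-02],
       [ 0.00000000e+00,  0.00000000e+00,  0.00000000e+00,
         1.00000000e+00]]), 'shot': 5}
plug_top [([395.0, 88.0], 0.71)]
stop_top [([284.0, 66.0], 0.93)]
home [([230.0, 89.0], 0.68)]
rod_small_end [([247.0, 154.0], 0.85), ([125.0, 405.0], 0.72), ([382.0, 323.0], 0.61)]
clamp_axis [([202.0, 83.0], 0.75)]
grip_mid [([120.0, 135.0], 0.6)]
rod [([427.0, 394.0], 0.93), ([67.0, 321.0], 0.75)]
```

View pics/w1.png

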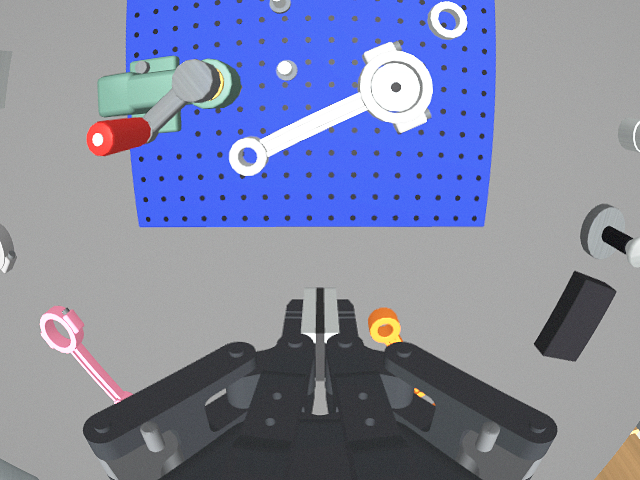

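The wrist view shows the plug centre at (396,87), stop pin top (287,68), small end (248,155), hub (193,82) and grip top (97,139).

```bash
cat >> h.py <<'E'
from scipy.spatial.transform import Rotation as Ro
def wray(w,uv,o):
    K=np.array(w['camera_matrix']);T=np.array(w['tool_from_camera'])
    a=(uv[0]-K[0,2])/K[0,0];b=(uv[1]-K[1,2])/K[1,1];r=np.hypot(a,b)
    d=np.array([np.sin(r)*a/r,-np.sin(r)*b/r,-np.cos(r)])
    q=np.array(o['eef_rot']);R=Ro.from_quat(q[[1,2,3,0]]).as_matrix()
    return np.array(o['eef_pos'])+R@T[:3,3], R@T[:3,:3]@d
def wz(w,uv,o,z):
    c,d=wray(w,uv,o);return c+d*(z-c[2])/d[2]
def tri2(rs):
    M=np.zeros((3,3));r=np.zeros(3)
    for o,d in rs:
        d=d/np.linalg.norm(d);P=np.eye(3)-np.outer(d,d);M+=P;r+=P@o
    return np.linalg.solve(M,r)
O=np.array([.5966,-.0127]);YAW=.14
def pl(x): # world->plate mm
    c,s=np.cos(YAW),np.sin(YAW);d=np.array(x[:2])-O
    return np.array([c*d[0]+s*d[1],-s*d[0]+c*d[1]])*1000
E
python3 - <<'E'
from h import *
o=ctrl.get_obs();w=cams.camera('wrist');s=cams.camera('scene');t=cams.camera('top')
for n,uv,z in [('plug',(396,87),.033),('stop',(287,68),.041),('small',(248,155),.039),('plate nl',(139,227),.015),('plate nr',(485,227),.015)]:
    p=wz(w,uv,o,z);print(n,p.round(4),pl(p).round(1))
for n,uv,z in [('plug',(347.7,190),.033),('small',(296.3,223),.039),('stop',(306.7,188),.041)]:
    p=onz(t,uv,z);print('top',n,p.round(4),pl(p).round(1))
p=onz(s,(256,300),.033);print('sc plug',p.round(4),pl(p).round(1))
p=onz(s,(289,321),.041);print('sc stop',p.round(4),pl(p).round(1))
# grip: top of red in scene (340,261), wrist white-ish top centre (97,139)
for a,b in [((340,261.5),(97,139)),((339.5,272.5),(120,136))]:
    x=tri2([ray(s,a),wray(w,b,o)]);print('grip',x.round(4),pl(x).round(1))
x=tri2([ray(s,(314,294)),wray(w,(207,83),o),ray(t,(282,195))]);print('axis',x.round(4),pl(x).round(1))
E
```

```text
plug [ 0.6078 -0.0909  0.033 ] [  0.2 -79. ]
stop [0.6091 0.0082 0.041 ] [15.3 19. ]
small [0.5265 0.0337 0.039 ] [-62.9  55.8]
plate nl [0.4312 0.156  0.015 ] [-140.2  190.1]
plate nr [ 0.485  -0.2206  0.015 ] [-139.6 -190.3]
top plug [ 0.6073 -0.0918  0.033 ] [ -0.4 -79.8]
top small [0.5249 0.0336 0.039 ] [-64.5  55.9]
top stop [0.6105 0.0087 0.041 ] [16.8 19.3]
sc plug [ 0.6065 -0.0921  0.033 ] [ -1.3 -80. ]
sc stop [0.6129 0.0145 0.041 ] [19.9 24.7]
grip [0.5518 0.0931 0.1941] [-29.6 111. ]
grip [0.551  0.0926 0.1682] [-30.5 110.6]
axis [0.5844 0.0594 0.1168] [-2.  73.1]
```

Triangulation agrees with the drawing to about 1 mm. The rod is swung 0.437 rad, and the grip is at plate (-30,111) mm, z about 0.168. I descend on the robot's side of the shank, then close in.

```bash
python3 -m handwheel '[{"offset":[0,0,0.06],"spin":0,"grip":0},{"offset":[0,0,0.12],"spin":0,"grip":0},{"offset":[0,0,0.18],"spin":0,"grip":0},{"offset":[0,0,0.21],"spin":0,"grip":0},{"offset":[0.02,0,0.21],"spin":0,"grip":0},{"offset":[0.034,0,0.21],"spin":0,"grip":0},{"offset":[0.034,0,0.21],"spin":0,"grip":0},{"offset":[0.034,0,0.21],"spin":0,"grip":0}]'
python3 - <<'E'
from h import *
o=ctrl.get_obs();w=cams.camera('wrist');save(w,'w2');print(pl(o['eef_pos']),o['wrist_force'])
E
```

```text
time_s: 4.55
eef_pos: [0.5281, -0.0318, 0.195]
eef_rot: [0.0, 0.997, 0.071, 0.0]
wrist_force: [-0.8, -0.2, 0.3]
opening: -0.001
[-70.48921439  -9.35547943] [-0.83136859 -0.15330646  0.30643344]
```

View pics/w2.png

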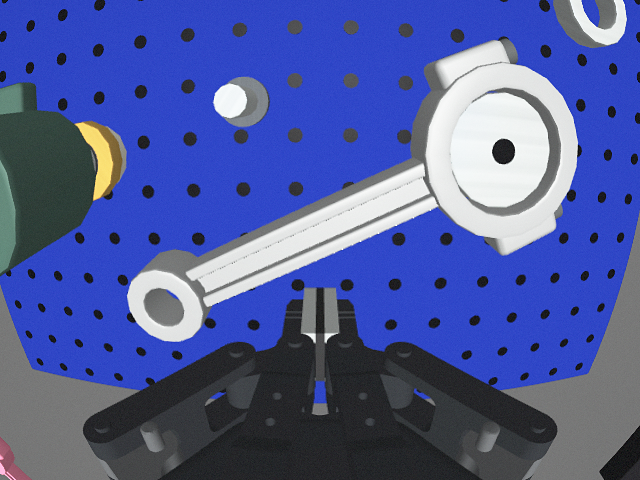

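The shut fingertips (320,290) are on the robot's side of the shank, just short of touching it, and the stop pin stands beyond at (235,100). I push gently.

```bash
python3 -m handwheel '[{"offset":[0.004,0,0],"spin":0,"grip":0},{"offset":[0.008,0,0],"spin":0,"grip":0},{"offset":[0.012,0,0],"spin":0,"grip":0},{"offset":[0.016,0,0],"spin":0,"grip":0},{"offset":[0.02,0,0],"spin":0,"grip":0}]'
python3 -m handwheel '[{"offset":[0.004,0,0],"spin":0,"grip":0},{"offset":[0.008,0,0],"spin":0,"grip":0},{"offset":[0.012,0,0],"spin":0,"grip":0},{"offset":[0.015,0,0],"spin":0,"grip":0},{"offset":[0.018,0,0],"spin":0,"grip":0}]'
python3 - <<'E'
from h import *
o=ctrl.get_obs();w=cams.camera('wrist');save(w,'w3');print(pl(o['eef_pos']),o['wrist_force'])
E
```

```text
time_s: 5.22
eef_pos: [0.5471, -0.0289, 0.1941]
eef_rot: [-0.0, 0.997, 0.071, -0.002]
wrist_force: [-10.7, -0.6, 5.8]
opening: -0.0
time_s: 5.85
eef_pos: [0.5642, -0.0257, 0.1934]
eef_rot: [-0.001, 0.997, 0.071, -0.003]
wrist_force: [-8.0, 2.8, 2.9]
opening: -0.0
[-33.93881988  -8.36320115] [-7.98568477  2.83782568  2.92514178]
```

View pics/w3.png

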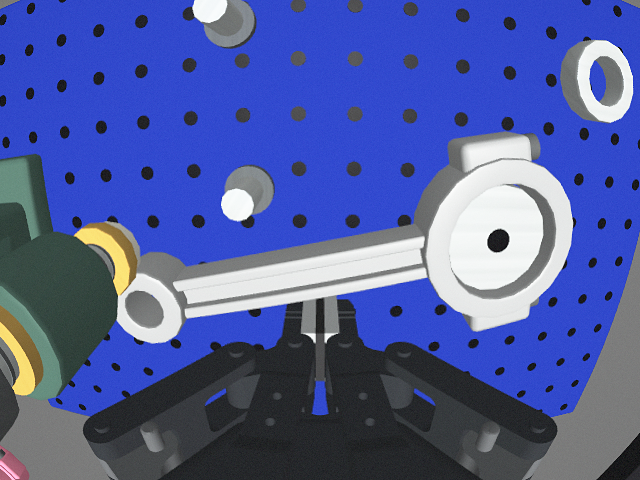

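The rod is following: shank at (300,270), stop pin at (245,195), roughly 14 mm still to go. I let it settle and read the force.

```bash
python3 -m handwheel '[{"offset":[0,0,0],"spin":0,"grip":0},{"offset":[0,0,0],"spin":0,"grip":0},{"offset":[0,0,0],"spin":0,"grip":0}]'
python3 -m handwheel '[{"offset":[0.001,0,0],"spin":0,"grip":0},{"offset":[0.002,0,0],"spin":0,"grip":0},{"offset":[0.003,0,0],"spin":0,"grip":0},{"offset":[0.004,0,0],"spin":0,"grip":0}]'
python3 -m handwheel '[{"offset":[0.001,0,0],"spin":0,"grip":0},{"offset":[0.002,0,0],"spin":0,"grip":0},{"offset":[0.003,0,0],"spin":0,"grip":0},{"offset":[0.004,0,0],"spin":0,"grip":0}]'
python3 - <<'E'
from h import *
o=ctrl.get_obs();print(pl(o['eef_pos']),o['wrist_force'])
E
```

```text
time_s: 6.28
eef_pos: [0.5646, -0.0258, 0.1935]
eef_rot: [-0.001, 0.997, 0.071, -0.002]
wrist_force: [-5.1, 1.9, -0.2]
opening: 0.001
time_s: 6.78
eef_pos: [0.5674, -0.025, 0.1933]
eef_rot: [-0.001, 0.997, 0.071, -0.005]
wrist_force: [-12.4, 2.4, 7.6]
opening: -0.0
time_s: 7.28
eef_pos: [0.5725, -0.0246, 0.1935]
eef_rot: [-0.001, 0.997, 0.071, -0.002]
wrist_force: [-5.4, 3.6, 0.4]
opening: 0.002
[-25.51368348  -8.41387947] [-5.3783524   3.61190754  0.36069684]
```

```bash
for i in 1; do python3 -m handwheel '[{"offset":[0.0005,0,0],"spin":0,"grip":0},{"offset":[0.001,0,0],"spin":0,"grip":0},{"offset":[0.001,0,0],"spin":0,"grip":0}]'; done
python3 - <<'E'
from h import *
o=ctrl.get_obs();w=cams.camera('wrist');save(w,'w4');print(pl(o['eef_pos']),o['wrist_force'])
E
```

```text
time_s: 7.65
eef_pos: [0.5733, -0.0244, 0.1934]
eef_rot: [-0.001, 0.997, 0.071, -0.003]
wrist_force: [-6.1, 1.6, 1.8]
opening: -0.0
[-24.70766092  -8.36395723] [-6.08059856  1.60889476  1.77737063]
```

View pics/w4.png

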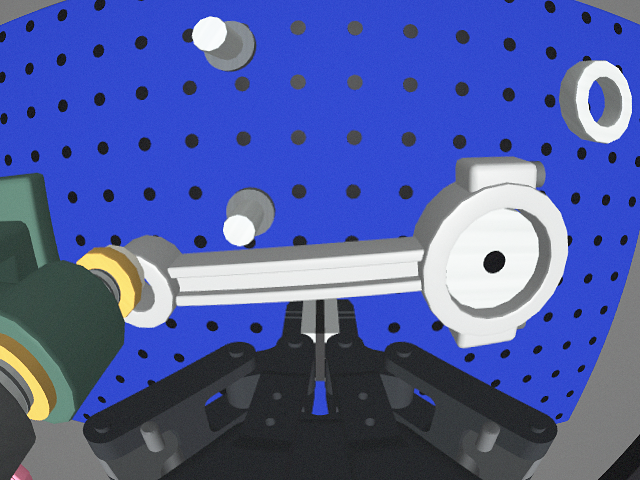

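The shank is nearly parallel to the plate edge, with a small gap at the stop pin (240,232). I continue in sub-millimetre steps.

```bash
python3 -m handwheel '[{"offset":[0.0005,0,0],"spin":0,"grip":0},{"offset":[0.001,0,0],"spin":0,"grip":0},{"offset":[0.001,0,0],"spin":0,"grip":0}]'
python3 -m handwheel '[{"offset":[0.0005,0,0],"spin":0,"grip":0},{"offset":[0.001,0,0],"spin":0,"grip":0},{"offset":[0.001,0,0],"spin":0,"grip":0}]'
python3 - <<'E'
from h import *
o=ctrl.get_obs();print(pl(o['eef_pos']),o['wrist_force'])
E
```

```text
time_s: 8.07
eef_pos: [0.5741, -0.0242, 0.1934]
eef_rot: [-0.001, 0.997, 0.071, -0.003]
wrist_force: [-7.8, 3.3, 3.6]
opening: -0.0
time_s: 8.45
eef_pos: [0.5749, -0.024, 0.1934]
eef_rot: [-0.001, 0.997, 0.071, -0.004]
wrist_force: [-8.9, 3.1, 4.0]
opening: -0.002
[-23.09423507  -8.19779563] [-8.91293486  3.09374397  3.97929452]
```

```bash
python3 -m handwheel '[{"offset":[0.0005,0,0],"spin":0,"grip":0},{"offset":[0.0005,0,0],"spin":0,"grip":0}]'
python3 - <<'E'
from h import *
o=ctrl.get_obs();w=cams.camera('wrist');print(pl(o['eef_pos']),o['wrist_force'])
c=w['color'][200:340,100:500];cv2.imwrite('pics/w5.png',cv2.resize(c,None,fx=2,fy=2,interpolation=cv2.INTER_CUBIC)[:,:,::-1])
E
```

```text
time_s: 8.7
eef_pos: [0.5751, -0.024, 0.1934]
eef_rot: [-0.001, 0.997, 0.071, -0.004]
wrist_force: [-10.7, 2.3, 5.7]
opening: 0.003
[-22.87712673  -8.1899279 ] [-10.66241167   2.331603     5.72166558]
```

View pics/w5.png

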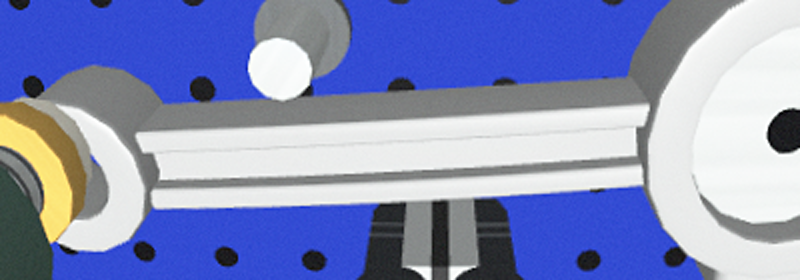

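```bash
python3 - <<'E'
from h import *
o=ctrl.get_obs();w=cams.camera('wrist')
f=lambda u,v:(100+u/2,200+v/2)
for n,uv,z in [('farL',(140,133),.035),('farR',(646,105),.035),('nearL',(155,207),.035),('nearR',(640,185),.035),('pin',(280,68),.041),('plug',(790,130),.033),('botfarL',(165,103),.019),('botfarR',(640,80),.019)]:
    print(n,pl(wz(w,f(*uv),o,z)).round(1))
for n in ['rod_small_end','stop_top','rod','plug_top']:
    for d in landmark_of(w,n)[:2]:print(n,d['confidence'],pl(wz(w,d['uv'],o,{'rod_small_end':.027,'stop_top':.041,'rod':.015,'plug_top':.033}[n])).round(1))
print(o['wrist_force'])
E
```

```text
farL [-0. 52.]
farR [  6.7 -47.4]
nearL [-17.1  51.5]
nearR [-10.6 -48.2]
pin [16.2 20.1]
plug [ -0.1 -80.6]
botfarL [-0.1 52.2]
botfarR [  5.8 -50.4]
rod_small_end 0.9 [-9.8 69.8]
stop_top 0.89 [15.  21.5]
rod 0.45 [-252.7  323.3]
rod 0.39 [-124.2  233.3]
plug_top 0.85 [ -0.7 -81.1]
plug_top 0.43 [80.5 22.1]
[-11.02992673   1.95949692   5.86997886]
```

The image puts the rod at 0.066 rad with about 7 mm still to the pin, yet the force is 11 N. I check whether the gripper is fouling something.

```bash
python3 - <<'E'
from h import *
s=cams.camera('scene');o=ctrl.get_obs();print(o['wrist_force'],o['torque'],o['eef_pos'])
cv2.imwrite('pics/s5.png',cv2.resize(s['color'][200:380,210:410],None,fx=3.3,fy=3.3,interpolation=cv2.INTER_CUBIC)[:,:,::-1])
E
```

```text
[-10.06242025   1.71276967   5.75465838] [0.37011859 1.74012548 0.10415016] [ 0.57508287 -0.02401443  0.19342222]
```

View pics/s5.png

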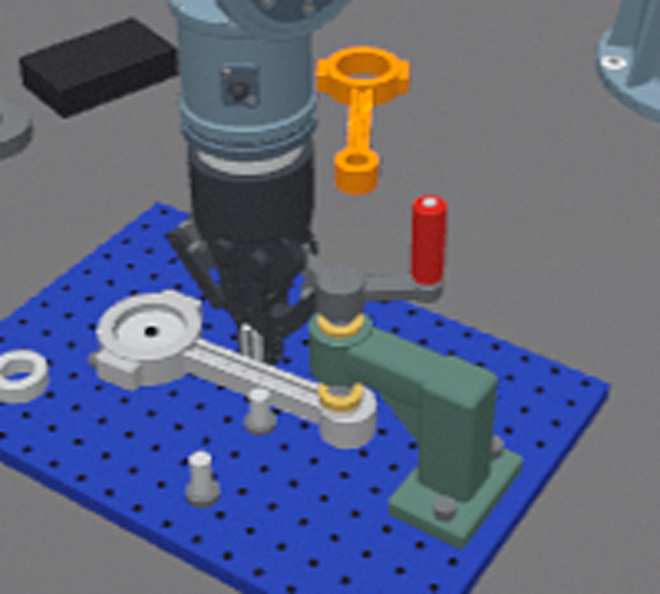

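The wrench resolves to one contact at the fingertips, so nothing is fouled. Arm compliance makes the tip sink and press down on the shank (Fz +5.8). I relieve that by raising the tool a little, then continue.

```bash
python3 -m handwheel '[{"offset":[-0.003,0,0],"spin":0,"grip":0},{"offset":[-0.003,0,-0.004],"spin":0,"grip":0},{"offset":[-0.003,0,-0.004],"spin":0,"grip":0}]'
python3 -m handwheel '[{"offset":[0.0015,0,-0.0005],"spin":0,"grip":0},{"offset":[0.003,0,-0.001],"spin":0,"grip":0},{"offset":[0.0035,0,-0.001],"spin":0,"grip":0}]'
python3 -m handwheel '[{"offset":[0.0005,0,-0.0003],"spin":0,"grip":0},{"offset":[0.001,0,-0.0005],"spin":0,"grip":0}]'
python3 - <<'E'
from h import *
o=ctrl.get_obs();print(pl(o['eef_pos']),o['wrist_force'])
E
```

```text
time_s: 9.43
eef_pos: [0.5744, -0.0254, 0.199]
eef_rot: [0.0, 0.997, 0.071, -0.0]
wrist_force: [-1.7, 0.2, 1.0]
opening: 0.001
time_s: 9.8
eef_pos: [0.5778, -0.0248, 0.1995]
eef_rot: [-0.0, 0.997, 0.071, -0.0]
wrist_force: [-3.3, 0.0, -1.0]
opening: -0.002
time_s: 10.05
eef_pos: [0.5788, -0.0247, 0.2001]
eef_rot: [0.0, 0.997, 0.071, 0.0]
wrist_force: [-2.0, -0.5, -2.0]
opening: 0.002
[-19.25618308  -9.40957084] [-2.03852428 -0.46162119 -2.03357363]
```

```bash
python3 -m handwheel '[{"offset":[0.001,0,-0.0001],"spin":0,"grip":0},{"offset":[0.002,0,-0.0002],"spin":0,"grip":0}]'
python3 - <<'E'
from h import *
o=ctrl.get_obs();w=cams.camera('wrist');print(pl(o['eef_pos']),o['wrist_force'])
c=w['color'][200:340,100:500];cv2.imwrite('pics/w6.png',cv2.resize(c,None,fx=2,fy=2,interpolation=cv2.INTER_CUBIC)[:,:,::-1])
E
```

```text
time_s: 10.3
eef_pos: [0.5801, -0.0245, 0.2002]
eef_rot: [-0.0, 0.997, 0.071, -0.001]
wrist_force: [-8.4, -1.2, 2.8]
opening: -0.003
[-17.94145015  -9.35953287] [-8.3807449  -1.24150664  2.83346221]
```

View pics/w6.png

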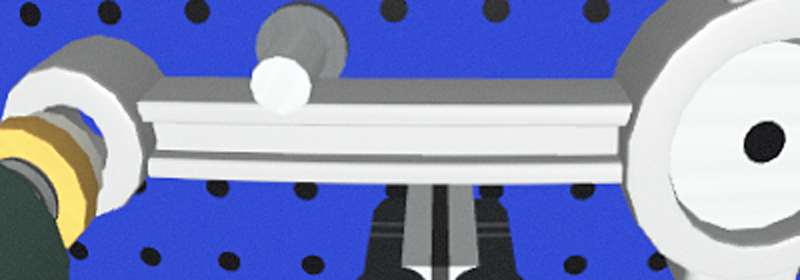

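```bash
python3 - <<'E'
from h import *
o=ctrl.get_obs();w=cams.camera('wrist')
f=lambda u,v:(100+u/2,200+v/2)
for n,uv,z in [('farL',(140,101),.035),('farR',(630,107),.035),('nearL',(152,174),.035),('nearR',(620,183),.035),('pin',(280,84),.041),('plug',(764,142),.033)]:
    print(n,pl(wz(w,f(*uv),o,z)).round(1))
for d in landmark_of(w,'rod_small_end')[:1]:print(pl(wz(w,d['uv'],o,.027)))
print(o['wrist_force'])
E
```

```text
farL [10.  52.3]
farR [  9.2 -47.9]
nearL [-7.1 52.2]
nearR [ -8.1 -47.5]
pin [16.3 20.3]
plug [ -0.3 -80.3]
[ 1.89130118 68.59651179]
[-6.64797436 -0.57412101  1.98199075]
```

The rod is at the stop: shank far edge at x 9.6 against the pin's near side at 10.2, and the push rose from 2 to 8 N. I back off, rise, and go to view the grip.

```bash
python3 -m handwheel '[{"offset":[-0.015,0,0],"spin":0,"grip":0},{"offset":[-0.03,0,0],"spin":0,"grip":0},{"offset":[-0.062,0,-0.04],"spin":0,"grip":0},{"offset":[-0.062,0,-0.1],"spin":0,"grip":0},{"offset":[-0.062,0,-0.16],"spin":0,"grip":0.55},{"offset":[-0.062,0,-0.22],"spin":0,"grip":0.55},{"offset":[-0.062,-0.06,-0.22],"spin":0,"grip":0.55},{"offset":[-0.062,-0.12,-0.22],"spin":0,"grip":0.55},{"offset":[-0.062,-0.12,-0.22],"spin":0,"grip":0.55},{"offset":[-0.062,-0.12,-0.22],"spin":0,"grip":0.55}]'
python3 - <<'E'
from h import *
o=ctrl.get_obs();w=cams.camera('wrist');save(w,'w7');s=cams.camera('scene');save(s,'s7');print(pl(o['eef_pos']),o['wrist_force'])
for n in ['grip_mid','clamp_axis','stop_top','rod_small_end','plug_top']: print(n,[(np.round(x['uv']).tolist(),round(x['confidence'],2)) for x in landmark_of(w,n)[:2]],[(np.round(x['uv']).tolist(),round(x['confidence'],2)) for x in landmark_of(s,n)[:2]])
E
```

```text
time_s: 11.7
eef_pos: [0.5028, 0.0856, 0.4211]
eef_rot: [0.0, 0.997, 0.071, 0.001]
wrist_force: [1.0, -0.8, -0.6]
opening: 0.548
[-79.20310273 110.42197788] [ 1.04028298 -0.78124174 -0.5824972 ]
grip_mid [([320.0, 167.0], 0.56)] [([338.0, 273.0], 0.81)]
clamp_axis [([375.0, 117.0], 0.76), ([62.0, 257.0], 0.46)] [([313.0, 297.0], 0.58)]
stop_top [([418.0, 100.0], 0.87)] [([288.0, 321.0], 0.59)]
rod_small_end [([471.0, 331.0], 0.82), ([203.0, 423.0], 0.58)] [([310.0, 330.0], 0.93), ([316.0, 251.0], 0.75)]
plug_top [([506.0, 123.0], 0.73), ([66.0, 77.0], 0.53)] [([258.0, 299.0], 0.82), ([289.0, 319.0], 0.4)]
```

View pics/w7.png

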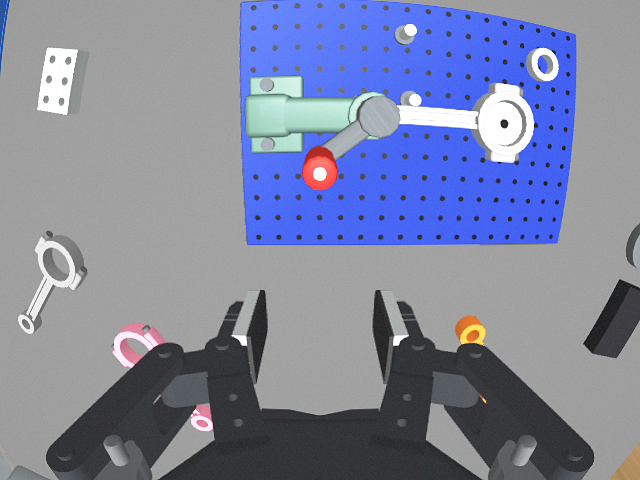

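View pics/s7.png

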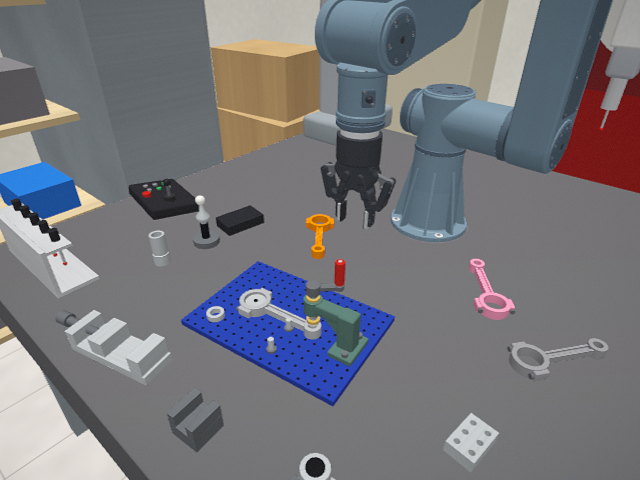

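The red grip top is at (320,174) with the hub at (379,117). The rod lies under the clamp against the stop pin (413,100).

```bash
python3 - <<'E'
from h import *
o=ctrl.get_obs();w=cams.camera('wrist');s=cams.camera('scene');t=cams.camera('top');save(t,'t7')
g=tri2([wray(w,(320,174),o),ray(s,(340,261.5))]);print('griptop',g,pl(g).round(1))
print('pin',pl(wz(w,(320,174),o,.194)).round(1))
g=tri2([wray(w,(320,165),o),ray(s,(339.3,273))]);print('gripmid',g,pl(g).round(1))
for z in (.135,.14,.145): print('hub',z,pl(wz(w,(379,117),o,z)).round(1))
for n,uv,z in [('shL',(403,108),.035),('shR',(475,111),.035),('shLb',(403,122),.035),('shRb',(475,128),.035),('plug',(504.5,124),.033),('nl',(247,245),.015)]: print(n,pl(wz(w,uv,o,z)).round(1))
c=w['color'][60:180,360:560];cv2.imwrite('pics/w8.png',cv2.resize(c,None,fx=4,fy=4,interpolation=cv2.INTER_CUBIC)[:,:,::-1])
E
```

```text
griptop [0.55001761 0.09140725 0.19197009] [-31.6 109.6]
pin [-31.4 109.8]
gripmid [0.5509239  0.09151805 0.16606579] [-30.7 109.6]
hub 0.135 [-1.7 69.7]
hub 0.14 [-1.6 70.5]
hub 0.145 [-1.5 71.3]
shL [ 5.8 30.7]
shR [  8.1 -44.2]
shLb [-7.8 30.3]
shRb [ -9.1 -45.2]
plug [ -2.2 -80.2]
nl [-141.5  189.5]
```

View pics/w8.png

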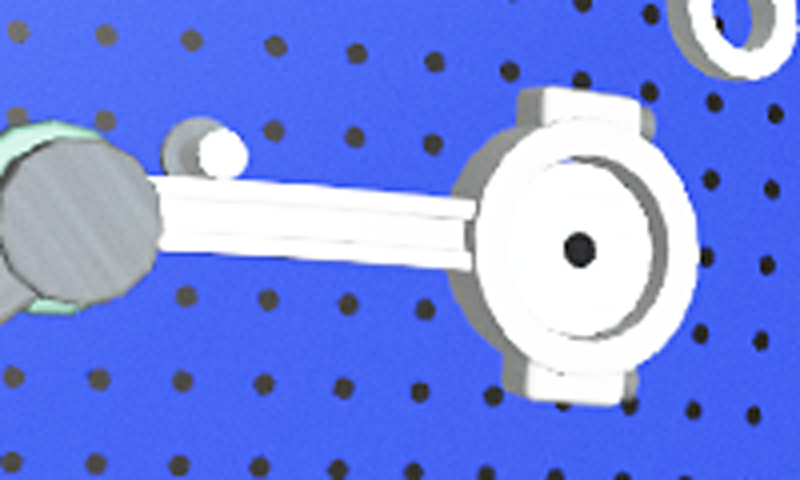

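```bash
python3 -m handwheel '[{"offset":[0.049,0,0],"spin":0,"grip":0.55},{"offset":[0.049,0,0],"spin":0,"grip":0.55},{"offset":[0.049,0,0.05],"spin":0,"grip":0.55},{"offset":[0.049,0,0.094],"spin":0,"grip":0.55},{"offset":[0.049,0,0.094],"spin":0,"grip":0.55},{"offset":[0.049,0,0.094],"spin":0,"grip":0.55}]'
python3 - <<'E'
from h import *
o=ctrl.get_obs();w=cams.camera('wrist');save(w,'w9');print(pl(o['eef_pos']),o['wrist_force'])
E
```

```text
time_s: 13.2
eef_pos: [0.5514, 0.0926, 0.3283]
eef_rot: [0.0, 0.997, 0.071, 0.001]
wrist_force: [0.0, -0.6, 0.5]
opening: 0.552
[-30.04853719 110.56078179] [ 0.04948101 -0.58652282  0.54225226]
```

View pics/w9.png

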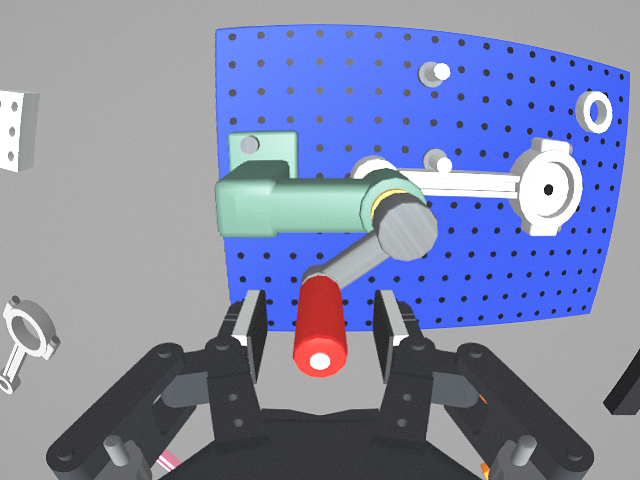

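The grip sits centred between the open pads at (320,320). Close on it.

```bash
python3 -m handwheel '[{"offset":[0,0,0],"spin":0,"grip":0},{"offset":[0,0,0],"spin":0,"grip":0},{"offset":[0,0,0],"spin":0,"grip":0},{"offset":[0,0,0],"spin":0,"grip":0},{"offset":[0,0,0],"spin":0,"grip":0},{"offset":[0,0,0],"spin":0,"grip":0}]'
python3 - <<'E'
from h import *
o=ctrl.get_obs();w=cams.camera('wrist');save(w,'w10');print(pl(o['eef_pos']),o['wrist_force'],o['torque'],o['opening'])
phi0=np.degrees(np.arctan2(*(pl(o['eef_pos'])-[0,70])[::-1]));print(phi0)
phi0=126.6
for k in range(0,19):
    f=np.radians(phi0-20*k);print(k,(50*(np.cos(f)-np.cos(np.radians(phi0)))).round(1),(-50*(np.sin(f)-np.sin(np.radians(phi0)))).round(1),round(4*20*k/360,2))
E
```

```text
time_s: 14.0
eef_pos: [0.5515, 0.0927, 0.3284]
eef_rot: [0.0, 0.997, 0.071, 0.001]
wrist_force: [-0.8, 0.5, 5.5]
opening: 0.219
[-29.99213333 110.62445623] [-0.84148372  0.46189437  5.52237037] [0.11093925 0.1800061  0.01149183] 0.21942839113532683
126.43762794773754
0 0.0 -0.0 0.0
1 15.5 -7.8 0.22
2 32.8 -9.8 0.44
3 49.7 -5.7 0.67
4 64.2 3.8 0.89
5 74.5 17.8 1.11
6 79.5 34.4 1.33
7 78.5 51.7 1.56
8 71.6 67.7 1.78
9 59.6 80.3 2.0
10 44.1 88.1 2.22
11 26.8 90.1 2.44
12 10.0 86.0 2.67
13 -4.5 76.5 2.89
14 -14.9 62.5 3.11
15 -19.9 45.9 3.33
16 -18.8 28.6 3.56
17 -11.9 12.6 3.78
18 -0.0 0.0 4.0
```

```bash
python3 -m handwheel '[{"offset":[0.0155,-0.0078,0.0002],"spin":0,"grip":0},{"offset":[0.0328,-0.0098,0.0004],"spin":0,"grip":0},{"offset":[0.0497,-0.0057,0.0007],"spin":0,"grip":0},{"offset":[0.0642,0.0038,0.0009],"spin":0,"grip":0},{"offset":[0.0642,0.0038,0.0009],"spin":0,"grip":0},{"offset":[0.0642,0.0038,0.0009],"spin":0,"grip":0}]'
cat > c.py <<'E'
from h import *
o=ctrl.get_obs();e=pl(o['eef_pos'])-[0,70];ph=np.arctan2(e[1],e[0])
F=o['wrist_force'];c,s=np.cos(YAW),np.sin(YAW);f=np.array([c*F[0]+s*F[1],-s*F[0]+c*F[1]])
t=np.array([np.sin(ph),-np.cos(ph)]);r=np.array([np.cos(ph),np.sin(ph)])
print('phi',np.degrees(ph).round(1),'r',np.hypot(*e).round(2),'push',round(-f@t,2),'rad',round(f@r,2),'Fz',round(F[2],2),'z',round(o['eef_pos'][2],4),'t',o['time_s'],'op',round(o['opening'],3))
E
python3 c.py
```

```text
time_s: 14.8
eef_pos: [0.6157, 0.0981, 0.3275]
eef_rot: [-0.0, 0.997, 0.071, 0.002]
wrist_force: [2.0, 1.4, 6.2]
opening: 0.214
phi 47.1 r 50.55 push -0.88 rad 2.27 Fz 6.17 z 0.3275 t 14.8 op 0.214
```

```bash
python3 -m handwheel '[{"offset":[0.0103,0.014,0.0002],"spin":0,"grip":0},{"offset":[0.0153,0.0306,0.0004],"spin":0,"grip":0},{"offset":[0.0143,0.0479,0.0007],"spin":0,"grip":0},{"offset":[0.0074,0.0639,0.0009],"spin":0,"grip":0}]'; python3 c.py
python3 -m handwheel '[{"offset":[-0.012,0.0126,0.0002],"spin":0,"grip":0},{"offset":[-0.0275,0.0204,0.0004],"spin":0,"grip":0},{"offset":[-0.0448,0.0224,0.0007],"spin":0,"grip":0}]'; python3 c.py
```

```text
time_s: 15.3
eef_pos: [0.632, 0.035, 0.3264]
eef_rot: [0.0, 0.997, 0.071, 0.002]
wrist_force: [-1.6, 2.5, 9.0]
opening: 0.221
phi -33.6 r 50.08 push 1.55 rad -2.47 Fz 8.96 z 0.3264 t 15.3 op 0.221
time_s: 15.68
eef_pos: [0.5902, 0.0069, 0.3257]
eef_rot: [-0.0, 0.998, 0.071, 0.002]
wrist_force: [0.7, 6.4, 8.6]
opening: 0.217
phi -94.1 r 49.88 push 1.09 rad -6.3 Fz 8.59 z 0.3257 t 15.675 op 0.217
```

```bash
cat > tb.py <<'E'
import numpy as np,sys
a=float(sys.argv[1]);st=float(sys.argv[2]);n=int(sys.argv[3])
P=lambda f:np.array([50*np.cos(np.radians(f)),-50*np.sin(np.radians(f))])
for k in range(n):
    f=a-k*2*st
    print(f, *[np.append((P(f-j*st)-P(f)).round(1),round(4*j*st/360,2)) for j in (1,2)])
E
python3 tb.py -93.4 10 20
```

```text
-93.4 [-8.6  -1.3   0.11] [-16.9   -4.     0.22]
-113.4 [-7.7  -4.1   0.11] [-14.5   -9.6    0.22]
-133.4 [-5.8  -6.5   0.11] [-10.4  -13.9    0.22]
-153.4 [-3.2  -8.1   0.11] [ -5.   -16.6    0.22]
-173.4 [-0.2  -8.7   0.11] [  1.   -17.3    0.22]
-193.4 [ 2.8  -8.3   0.11] [  6.9  -15.9    0.22]
-213.4 [ 5.4  -6.8   0.11] [ 11.9  -12.6    0.22]
-233.4 [ 7.4  -4.6   0.11] [15.5  -7.8   0.22]
-253.4 [ 8.5  -1.8   0.11] [17.2  -2.    0.22]
-273.4 [8.6  1.3  0.11] [16.9   4.    0.22]
-293.4 [7.7  4.1  0.11] [14.5   9.6   0.22]
-313.4 [5.8  6.5  0.11] [10.4  13.9   0.22]
-333.4 [3.2  8.1  0.11] [ 5.   16.6   0.22]
-353.4 [0.2  8.7  0.11] [-1.   17.3   0.22]
-373.4 [-2.8   8.3   0.11] [-6.9  15.9   0.22]
-393.4 [-5.4   6.8   0.11] [-11.9   12.6    0.22]
-413.4 [-7.4   4.6   0.11] [-15.5    7.8    0.22]
-433.4 [-8.5   1.8   0.11] [-17.2    2.     0.22]
-453.4 [-8.6  -1.3   0.11] [-16.9   -4.     0.22]
-473.4 [-7.7  -4.1   0.11] [-14.5   -9.6    0.22]
```

```bash
python3 -m handwheel '[{"offset":[-0.0086,-0.0018,-0.0004],"spin":0,"grip":0},{"offset":[-0.0169,-0.005,-0.0008],"spin":0,"grip":0}]'; python3 c.py
python3 -m handwheel '[{"offset":[-0.0077,-0.0041,0.0001],"spin":0,"grip":0},{"offset":[-0.0145,-0.0096,0.0002],"spin":0,"grip":0}]'; python3 c.py
python3 - <<'E'
from h import *
s=cams.camera('scene');cv2.imwrite('pics/s11.png',cv2.resize(s['color'][230:370,260:400],None,fx=4,fy=4,interpolation=cv2.INTER_CUBIC)[:,:,::-1])
E
```

```text
time_s: 15.92
eef_pos: [0.5725, 0.0095, 0.3256]
eef_rot: [0.0, 0.997, 0.071, 0.001]
wrist_force: [1.0, 1.0, 3.4]
opening: 0.221
phi -114.9 r 49.23 push 0.66 rad -1.22 Fz 3.37 z 0.3256 t 15.925 op 0.221
time_s: 16.18
eef_pos: [0.557, 0.0172, 0.3254]
eef_rot: [0.0, 0.997, 0.071, 0.001]
wrist_force: [1.7, 1.4, 5.6]
opening: 0.219
phi -135.1 r 49.41 push 0.53 rad -2.2 Fz 5.57 z 0.3254 t 16.175 op 0.219
```

View pics/s11.png

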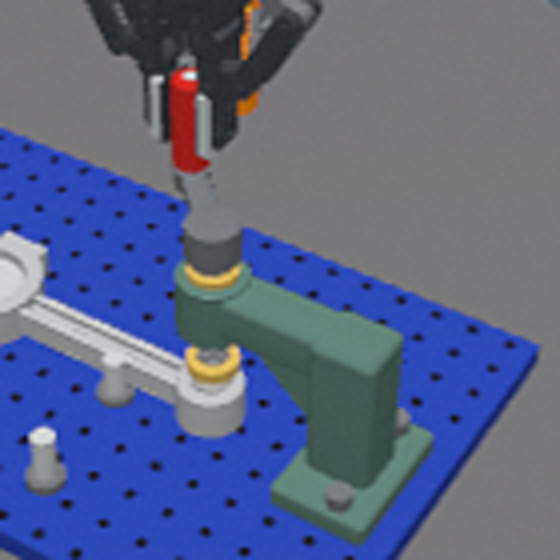

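Crank running free (push about 0.5 N), grip still held, and a gap remains at the tip. I continue in 20° steps.

```bash
python3 -m handwheel '[{"offset":[-0.0058,-0.0065,0],"spin":0,"grip":0},{"offset":[-0.0104,-0.0139,0],"spin":0,"grip":0}]'; python3 c.py
python3 -m handwheel '[{"offset":[-0.0032,-0.0081,0.0001],"spin":0,"grip":0},{"offset":[-0.005,-0.0166,0.0002],"spin":0,"grip":0}]'; python3 c.py
```

```text
time_s: 16.48
eef_pos: [0.5449, 0.0297, 0.3252]
eef_rot: [0.0, 0.997, 0.071, 0.001]
wrist_force: [4.7, 2.3, 3.0]
opening: 0.22
phi -155.4 r 49.79 push 0.61 rad -5.22 Fz 2.96 z 0.3252 t 16.475 op 0.22
time_s: 16.73
eef_pos: [0.5379, 0.0456, 0.3249]
eef_rot: [0.0, 0.997, 0.071, 0.001]
wrist_force: [7.2, 1.7, 3.3]
opening: 0.221
phi -175.3 r 50.2 push -0.12 rad -7.37 Fz 3.34 z 0.3249 t 16.725 op 0.221
```

```bash
python3 -m handwheel '[{"offset":[-0.0002,-0.0087,0.0001],"spin":0,"grip":0},{"offset":[0.001,-0.0173,0.0002],"spin":0,"grip":0}]'; python3 c.py
```

```text
time_s: 16.98
eef_pos: [0.5366, 0.0627, 0.3247]
eef_rot: [0.001, 0.997, 0.071, 0.002]
wrist_force: [7.8, -2.2, 2.9]
opening: 0.222
phi 165.1 r 50.55 push 1.26 rad -8.0 Fz 2.9 z 0.3247 t 16.975 op 0.222
```

```bash
python3 -m handwheel '[{"offset":[0.0036,-0.0083,0.0001],"spin":0,"grip":0},{"offset":[0.0085,-0.0159,0.0002],"spin":0,"grip":0}]'; python3 c.py
```

```text
time_s: 17.23
eef_pos: [0.5423, 0.0796, 0.3245]
eef_rot: [0.001, 0.997, 0.071, 0.0]
wrist_force: [1.6, -1.4, 8.1]
opening: 0.218
phi 144.7 r 50.13 push 0.53 rad -2.12 Fz 8.09 z 0.3245 t 17.225 op 0.218
```

```bash
python3 -m handwheel '[{"offset":[0.0054,-0.0068,0.0001],"spin":0,"grip":0},{"offset":[0.0119,-0.0126,0.0002],"spin":0,"grip":0}]'; python3 c.py
```

```text
time_s: 17.48
eef_pos: [0.5523, 0.0937, 0.3242]
eef_rot: [0.001, 0.997, 0.071, 0.0]
wrist_force: [1.1, -2.6, 8.0]
opening: 0.22
phi 125.0 r 50.67 push 1.0 rad -2.64 Fz 8.03 z 0.3242 t 17.475 op 0.22
```

```bash
python3 -m handwheel '[{"offset":[0.0074,-0.0046,-0.0002],"spin":0,"grip":0},{"offset":[0.0155,-0.0078,-0.0003],"spin":0,"grip":0}]'; python3 c.py
```

```text
time_s: 17.73
eef_pos: [0.5664, 0.1034, 0.3241]
eef_rot: [0.001, 0.997, 0.071, -0.0]
wrist_force: [1.0, -4.1, 5.3]
opening: 0.218
phi 105.6 r 51.05 push 0.74 rad -4.17 Fz 5.27 z 0.3241 t 17.725 op 0.218
```

```bash
python3 -m handwheel '[{"offset":[0.0085,-0.0018,0],"spin":0,"grip":0},{"offset":[0.0172,-0.002,0],"spin":0,"grip":0}]'; python3 c.py
```

```text
time_s: 17.98
eef_pos: [0.5829, 0.1078, 0.3238]
eef_rot: [0.001, 0.997, 0.071, -0.001]
wrist_force: [0.2, -3.9, 6.6]
opening: 0.217
phi 86.3 r 51.3 push 0.06 rad -3.86 Fz 6.58 z 0.3238 t 17.975 op 0.217
```

```bash
python3 -m handwheel '[{"offset":[0.0086,0.0013,0.0001],"spin":0,"grip":0},{"offset":[0.0169,0.004,0.0002],"spin":0,"grip":0}]'; python3 c.py
```

```text
time_s: 18.23
eef_pos: [0.6002, 0.1063, 0.3237]
eef_rot: [0.001, 0.997, 0.071, -0.001]
wrist_force: [-1.1, -1.7, 6.9]
opening: 0.218
phi 67.0 r 51.49 push 0.61 rad -1.96 Fz 6.92 z 0.3237 t 18.225 op 0.218
```

```bash
python3 -m handwheel '[{"offset":[0.0077,0.0041,0.0001],"spin":0,"grip":0},{"offset":[0.0145,0.0096,0.0002],"spin":0,"grip":0}]'; python3 c.py
```

```text
time_s: 18.48
eef_pos: [0.6159, 0.0991, 0.3235]
eef_rot: [0.0, 0.997, 0.071, -0.001]
wrist_force: [-0.4, 0.0, 6.4]
opening: 0.213
phi 47.6 r 51.46 push 0.31 rad -0.17 Fz 6.45 z 0.3235 t 18.475 op 0.213
```

```bash
python3 -m handwheel '[{"offset":[0.0058,0.0065,0.0001],"spin":0,"grip":0},{"offset":[0.0104,0.0139,0.0002],"spin":0,"grip":0}]'; python3 c.py
```

```text
time_s: 18.73
eef_pos: [0.6283, 0.0869, 0.3232]
eef_rot: [-0.0, 0.997, 0.071, -0.001]
wrist_force: [0.2, -0.0, 5.2]
opening: 0.22
phi 28.1 r 51.29 push -0.16 rad 0.16 Fz 5.23 z 0.3232 t 18.725 op 0.22
```

```bash
python3 - <<'E'
from h import *
s=cams.camera('scene');cv2.imwrite('pics/s12.png',cv2.resize(s['color'][230:370,260:400],None,fx=4,fy=4,interpolation=cv2.INTER_CUBIC)[:,:,::-1])
E
```

```text
(no output)
```

View pics/s12.png

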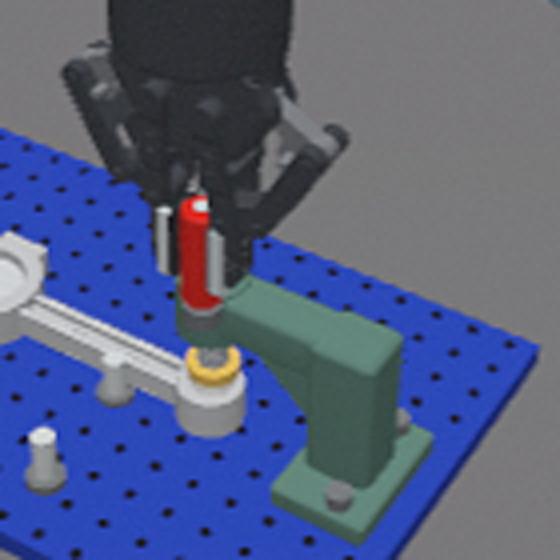

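The collar is lower now, at (213,365) in the crop, and still running free after about 1.27 turns. I keep going.

```bash
python3 -m handwheel '[{"offset":[0.0032,0.0081,0.0001],"spin":0,"grip":0},{"offset":[0.005,0.0166,0.0002],"spin":0,"grip":0}]'; python3 c.py
```

```text
time_s: 19.02
eef_pos: [0.6357, 0.0711, 0.3231]
eef_rot: [-0.0, 0.997, 0.071, -0.0]
wrist_force: [1.8, 1.7, 4.9]
opening: 0.217
phi 8.5 r 50.93 push 1.07 rad 2.22 Fz 4.93 z 0.3231 t 19.025 op 0.217
```

```bash
python3 -m handwheel '[{"offset":[0.0002,0.0087,0.0001],"spin":0,"grip":0},{"offset":[-0.001,0.0173,0.0002],"spin":0,"grip":0}]'; python3 c.py
```

```text
time_s: 19.27
eef_pos: [0.6373, 0.0536, 0.3231]
eef_rot: [-0.0, 0.997, 0.071, 0.0]
wrist_force: [1.5, 2.9, 5.4]
opening: 0.219
phi -11.4 r 50.54 push 2.96 rad 1.3 Fz 5.42 z 0.3231 t 19.275 op 0.219
```

```bash
python3 -m handwheel '[{"offset":[-0.0028,0.0083,0.0001],"spin":0,"grip":0},{"offset":[-0.0069,0.0159,0.0002],"spin":0,"grip":0}]'; python3 c.py
```

```text
time_s: 19.52
eef_pos: [0.6328, 0.0369, 0.323]
eef_rot: [-0.0, 0.997, 0.071, 0.001]
wrist_force: [4.2, 3.7, 5.3]
opening: 0.22
phi -31.3 r 50.05 push 5.08 rad 2.37 Fz 5.27 z 0.323 t 19.525 op 0.22
```

I sent three steps at once and the push climbed from 1.1 through 3.0 to 5.1 N, past what I wanted. I'll read it at rest, then ease back and approach again slowly.

```bash
python3 -m handwheel '[{"offset":[0,0,0],"spin":0,"grip":0},{"offset":[0,0,0],"spin":0,"grip":0}]'; python3 c.py; python3 c.py;python3 - <<'E'
import numpy as np
P=lambda f:np.array([50*np.cos(np.radians(f)),-50*np.sin(np.radians(f))])
for a,b in [(-393.4,-380.4),(-393.4,-368.4),(-368.4,-363.4),(-368.4,-373.4),(-368.4,-378.4),(-373.4,-378.4),(-378.4,-383.4)]: print(a,b,(P(b)-P(a)).round(1))
E
```

```text
time_s: 19.77
eef_pos: [0.6327, 0.0367, 0.323]
eef_rot: [0.0, 0.997, 0.071, 0.0]
wrist_force: [4.1, 0.4, 4.8]
opening: 0.22
phi -31.5 r 50.04 push 2.03 rad 3.61 Fz 4.83 z 0.323 t 19.775 op 0.22
phi -31.5 r 50.04 push 2.03 rad 3.61 Fz 4.83 z 0.323 t 19.775 op 0.22
-393.4 -380.4 [  5.1 -10.1]
-393.4 -368.4 [  7.7 -20.2]
-368.4 -363.4 [ 0.4 -4.3]
-368.4 -373.4 [-0.8  4.3]
-368.4 -378.4 [-2.   8.5]
-373.4 -378.4 [-1.2  4.2]
-378.4 -383.4 [-1.6  4.1]
```

```bash
python3 -m handwheel '[{"offset":[0.0051,-0.0101,-0.0001],"spin":0,"grip":0},{"offset":[0.0077,-0.0202,-0.0003],"spin":0,"grip":0},{"offset":[0.0077,-0.0202,-0.0003],"spin":0,"grip":0}]'; python3 c.py
python3 -m handwheel '[{"offset":[-0.0004,0.0021,0],"spin":0,"grip":0},{"offset":[-0.0008,0.0043,0],"spin":0,"grip":0}]'; python3 c.py
```

```text
time_s: 20.15
eef_pos: [0.6374, 0.0583, 0.3231]
eef_rot: [0.0, 0.997, 0.071, -0.0]
wrist_force: [2.2, -0.5, 4.8]
opening: 0.217
phi -6.1 r 50.6 push -0.61 rad 2.17 Fz 4.82 z 0.3231 t 20.15 op 0.217
time_s: 20.4
eef_pos: [0.6372, 0.0538, 0.3231]
eef_rot: [-0.0, 0.997, 0.071, 0.0]
wrist_force: [3.1, 1.8, 4.9]
opening: 0.216
phi -11.2 r 50.43 push 1.98 rad 2.95 Fz 4.93 z 0.3231 t 20.4 op 0.216
```

```bash
python3 -m handwheel '[{"offset":[-0.0006,0.0021,0],"spin":0,"grip":0},{"offset":[-0.0012,0.0042,0.0001],"spin":0,"grip":0}]'; python3 c.py
```

```text
time_s: 20.65
eef_pos: [0.6366, 0.0492, 0.323]
eef_rot: [-0.0, 0.997, 0.071, 0.0]
wrist_force: [4.6, 2.7, 5.0]
opening: 0.221
phi -16.5 r 50.35 push 3.36 rad 4.16 Fz 5.01 z 0.323 t 20.65 op 0.221
```

Slow re-approach: 2.0 N at -11°, 3.4 N at -16.5°, which agrees with the 3.0 N earlier at -11° and the contact angle within noise. That is about 3 N, finger-tight. I release and lift clear.

```bash
python3 -m handwheel '[{"offset":[0,0,0],"spin":0,"grip":0.5},{"offset":[0,0,0],"spin":0,"grip":0.5},{"offset":[0,0,0],"spin":0,"grip":0.5},{"offset":[0,0,0],"spin":0,"grip":0.5},{"offset":[0,0,-0.03],"spin":0,"grip":0.5},{"offset":[0,0,-0.08],"spin":0,"grip":0.5},{"offset":[0,0,-0.1],"spin":0,"grip":0.5},{"offset":[-0.06,0,-0.1],"spin":0,"grip":0.5},{"offset":[-0.12,0,-0.1],"spin":0,"grip":0.5},{"offset":[-0.15,0.03,-0.1],"spin":0,"grip":0.5},{"offset":[-0.15,0.03,-0.1],"spin":0,"grip":0.5}]'; python3 c.py
python3 - <<'E'
from h import *
o=ctrl.get_obs();w=cams.camera('wrist');save(w,'w13');s=cams.camera('scene')
cv2.imwrite('pics/s13.png',cv2.resize(s['color'][230:370,230:400],None,fx=4,fy=4,interpolation=cv2.INTER_CUBIC)[:,:,::-1])
E
```

```text
time_s: 22.02
eef_pos: [0.4908, -0.0027, 0.4226]
eef_rot: [0.0, 0.998, 0.07, -0.0]
wrist_force: [-0.1, 0.2, -0.2]
opening: 0.5
phi -156.3 r 112.88 push -0.27 rad 0.0 Fz -0.16 z 0.4226 t 22.025 op 0.5
```

View pics/w13.png

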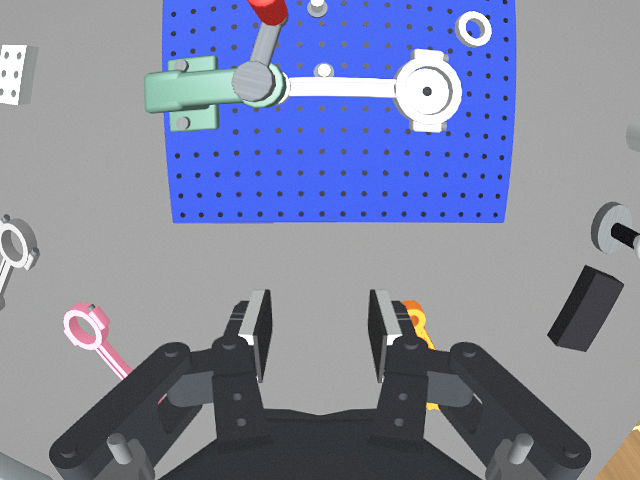

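View pics/s13.png

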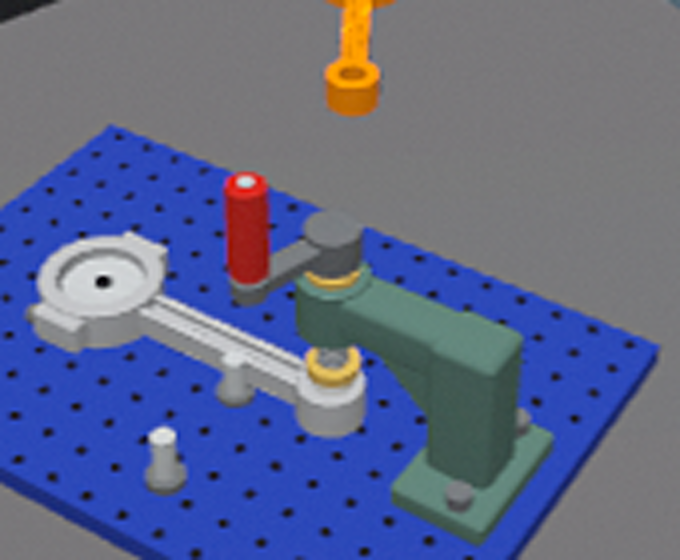

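Clamp tip is down on the small end, shank beside the stop pin (324,70), and the crank is free. I make a closer check of the rod angle.

```bash
python3 - <<'E'
from h import *
from scipy.stats import theilslopes
o=ctrl.get_obs();w=cams.camera('wrist')
c=w['color'][40:140,230:480];cv2.imwrite('pics/w14.png',cv2.resize(c,None,fx=3.2,fy=3.2,interpolation=cv2.INTER_CUBIC)[:,:,::-1])
# near edge: bottom boundary white->blue by red channel
R=w['color'][:,:,0].astype(float)
near=[];far=[]
for u in range(295,392,2):
    col=R[70:110,u]
    th=160
    i=np.where(col>th)[0]
    if len(i)==0: continue
    b=i[-1];v=70+b+(col[b]-th)/(col[b]-col[b+1]);near.append(pl(wz(w,(u,v),o,.035)))
    # from bottom edge go up till below th
    k=b
    while k>0 and col[k]>th:k-=1
    v=70+k+(th-col[k])/(col[k+1]-col[k]);far.append(pl(wz(w,(u,v),o,.035)))
for a in (near,far):
    a=np.array(a);s=theilslopes(a[:,0],a[:,1]);print('slope dx/dy',s[0],s[2:],'x at y=20',s[1]+20*s[0])
print('pin',pl(wz(w,(324.5,70),o,.041)),'plug',pl(wz(w,(427.3,91),o,.033)))
g=wz(w,(266,0),o,.18)
for n in ('home','rod_small_end','stop_top','plug_top'):
  d=landmark_of(w,n)
  if d: print(n,pl(wz(w,d[0]['uv'],o,.041 if n=='stop_top' else .033 if n=='plug_top' else .027)))
E
```

```text
slope dx/dy 0.0031077861592274493 (np.float64(0.0022845095448329835), np.float64(0.004485220829888092)) x at y=20 -8.356176873567566
slope dx/dy nan (np.float64(nan), np.float64(nan)) x at y=20 nan
pin [17.85295394 20.66680999] plug [  2.10689008 -79.46512973]
home [-1.62354647 73.0641297 ]
rod_small_end [ 1.84043446 69.70969591]
stop_top [14.80668509 18.54172367]
plug_top [  0.99739311 -82.06308744]<stdin>:17: RuntimeWarning: divide by zero encountered in scalar divide
h.py:20: RuntimeWarning: invalid value encountered in sin
  d=np.array([np.sin(r)*a/r,-np.sin(r)*b/r,-np.cos(r)])
h.py:20: RuntimeWarning: invalid value encountered in cos
  d=np.array([np.sin(r)*a/r,-np.sin(r)*b/r,-np.cos(r)])
```

View pics/w14.png

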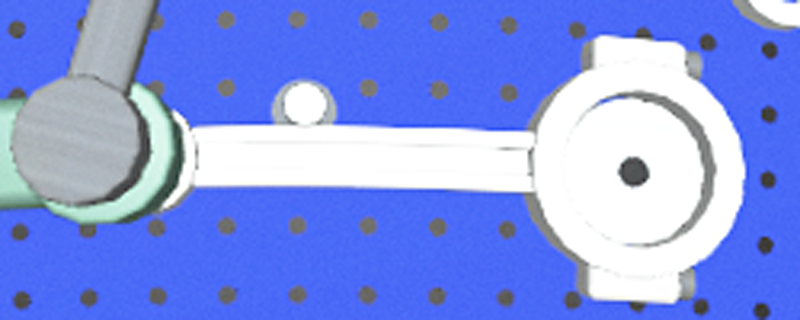

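The shank is parallel to the plate within 0.003 rad and visually touches the stop pin. Handing in.

```bash
python3 -c "
from h import *
print(ctrl.get_obs()['time_s']);print(ctrl.hand_in())"
```

```text
22.375
the job is handed in; nothing more can be done
None
```

The rod is against the stop pin and clamped finger-tight, and the job was handed in at 22.4 s with the gripper clear of everything. `hand_in` gives no verdict.

- **Rod to stop:** I swung it round with the shut fingertips. The push rose from about 2 N to 8 N at the pin. Partway there it stuck at about 11–12 N because the arm was pressing down on the shank, so I raised the tool slightly and it slid freely.
- **Clamp:** The tip met the rod after about 1.3 turns of the crank. I ran on too far and read about 5.1 N while moving, which touches the 5 N you gave as straining. I eased back 25° and came up again slowly to about 3.4 N, then let go.
- **Last checks:** The shank is parallel to the plate within about 0.003 rad and visually touching the pin. The tip is down on the small end, and the wrist force is about 0.
- **Uncertainties:** The push readings scatter by 0.5 N or more: two readings at the same crank angle gave 3.0 N and 2.0 N. I put the load at roughly 25–40 N. An automatic fit of the shank's far edge failed, so its contact with the pin was judged by eye and from the near edge's angle.

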